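# Turn over the leaf of an earring display

## Task

On the shop sideboard, the earring display's wooden leaf has been left ajar and a candle cup stands where the leaf should come down. First push the cup along the counter until it is well clear of the leaf's landing place, keeping it standing, then push the leaf up and over its spine with the fingertips and press it down until it lies flat on the other side. Pick nothing up, do not let the leaf slam, and leave the other things on the counter where they are.

Things in the scene. Friction and masses are not known exactly. Their poses are not given: they have to be found in the camera images.
- display: Fixed spine: dark wooden rail 190 mm long (x axis), 24 wide (y), 14 high, with 28 mm high end cheeks and a brass rod between them. Origin: centre of its underside, on the counter. The rod is the hinge axis, along x, 20 mm above the origin. The leaf starts on the -y side and must end on the +y side, covering x from -85 to 85 mm and y from 6 to 135 mm there.
- leaf (a joint): Leaf angle, rad: 0 = level on the spine's -y side, pi/2 = upright, pi = level on the +y side (stops at 0 and pi; when level its middle plane is 20 mm above the counter). Starts ajar at 0.5 to 1.0. The hinge is stiff (0.11 N m friction): the 0.10 kg leaf stays at any angle where it is left and needs about 1 to 2 N at its edge.
- leaf_edge (a point): Middle of the leaf's free edge, 135 mm from the hinge axis; y axis points to the hinge, z square to the leaf (up at joint 0). The leaf: dark wooden plate 170 mm along the spine, 6 mm thick, paper cards on both faces; on both faces of the two free corners (77 mm either side of the middle, 127 mm from the axis) rubber feet 10 mm thick, 17 mm long.
- candle_cup: Loose round dark metal candle cup with a thin brass band and white wax inside, the only thing standing on the leaf's landing side within the leaf's reach. 74 mm across at its widest (12 mm up), 68 mm at the foot, 64 mm at the rim, 55 mm high, about 0.24 kg. Origin: centre of its underside, z axis up. It slides when pushed low.
- ring_box: Bystander: square blue ring box 50 x 50 x 39 mm, loose. Origin: centre of its underside.
- cream_jar: Bystander: small white jar, 52 mm across, 45 mm high, loose. Origin: centre of its underside.
- counter_bell: Bystander: domed brass counter bell, 68 mm across, 50 mm high, loose. Origin: centre of its underside.
- gift_box: Bystander: flat cardboard box 75 x 55 x 30 mm, loose. Origin: centre of its underside.
- trinket_bowl: Bystander: shallow blue bowl, 80 mm across, 30 mm high, loose. Origin: centre of its underside.
- scent_bottle: Bystander: amber bottle with brass cap, 42 mm across, 110 mm high, loose. Origin: centre of its underside.
Not all that is in view belongs to the job. Several things have the shape of the display; the one meant has the colours described above.

How it is judged:
On the way, in this order (a step that is already met when the one before it is completed fails the run):
1. the candle cup stands clear of the leaf's landing place while the leaf is still on its first side ((y of candle_cup in the frame of display above 0.174 m or x of candle_cup in the frame of display above 0.124 m or x of candle_cup in the frame of display below -0.124 m) and angle between candle_cup's own z axis and vertical below 0.15 rad and value of joint leaf below 1.5 rad), for 0.2 s.
2. the leaf has been swung past upright (value of joint leaf above 1.75 rad).
3. the leaf lies flat on the other side (value of joint leaf above 3.08 rad), for 0.2 s.
At the end, for the whole second after the job is handed in: The leaf lies on the +y side within 0.06 rad of level; the candle cup stands upright and at rest on the counter, its centre beyond 174 mm from the spine's middle line on that side or beyond 124 mm along the spine from its middle (value of joint leaf above 3.08 rad and (y of candle_cup in the frame of display above 0.174 m or x of candle_cup in the frame of display above 0.124 m or x of candle_cup in the frame of display below -0.124 m) and angle between candle_cup's own z axis and vertical below 0.1 rad and height (world z) of candle_cup between -0.006 and 0.006 m and linear speed of candle_cup below 0.02 m/s); the robot touches nothing.
It fails at once if the candle cup was lifted or tipped over (height (world z) of candle_cup above 0.02 m or angle between candle_cup's own z axis and vertical above 0.5 rad).
It fails at once if the leaf was slammed (faster than 6 rad/s) (velocity of joint leaf above 6 rad/s).
It fails at once if another thing on the counter was moved by more than 30 mm, or knocked over (distance of any of ring_box, cream_jar, counter_bell, gift_box, trinket_bowl, scent_bottle from where it was at the start of the episode above 0.03 m or angle between any of ring_box, cream_jar, counter_bell, gift_box, trinket_bowl, scent_bottle's own z axis and vertical above 0.5 rad).
It also fails if it takes over 59 s, if anything falls off the work surface, if the arm or the gripper's body presses on something with over 40 N, if the wrist force passes 120 N, or if a joint passes its speed limit or range.

## Robot

A 7-joint arm with a two-finger parallel gripper is mounted at the origin on the work surface. World frame = base frame: x ahead of the robot, y to its left, z up, the work surface at z = 0. Lengths are in m, angles in rad, forces in N, time in s.
With the tool pointing down it reaches from about 0.4 to 0.9 m from the base axis. Payload 5.6 kg.
Tool frame: the origin (TCP) lies at the very end of the fingers, on their centre line; the grasp point (between the pads) lies 19 mm behind it (ctrl.grasp_offset is the distance from the TCP to the grasp point, in m); z points along the fingers, y is the line along which they close (so a half turn about z gives the same grasp; the last joint's range is limited). The gripper opens to 92 mm and grips with 3 to 60 N. Pads are 20 mm wide; open, the fingers measure 128 mm over their backs; the gripper's body (75 mm by 189 mm) begins 69 mm behind the grasp point.
Start: joints at [1.199, 0.468, -0.012, 1.603, 0.006, 1.071, -0.056], TCP at [0.21, -0.615, 0.215] pointing down, gripper open.
Joint ranges: [-2.53, 2.53], [-0.31, 2.02], [-1.57, 1.55], [0.28, 2.44], [-1.29, 4.43], [0.15, 1.84], [-2.92, 2.92]. Speed limits (rad/s): [2.57, 2.57, 3.14, 3.14, 3.14, 3.14, 3.14].

## Interface

Orientations are given as a rotation vector (axis times angle).
In Python, from station import ctrl, command_gripper, planner, vision, workorder, current_time_s, current_q, current_qd, current_joint_torque, current_ee_pos, current_ee_rot, current_contact_force, current_torque, current_grip_width, current_finger_force gives the robot as it stands. Calls block until the motion is done:
- ctrl.goto(position, orientation): joint-space move of the TCP to a pose.
- ctrl.move_linear(position, rotation=None, speed=0.15, f_stop=None): straight line of the TCP; rotation=None keeps the orientation; speed is the mean speed in m/s. With f_stop (N) it stops when the force on the tool has changed by that much, and returns True; else False.
- ctrl.set_joints(angles): joint-space move.
- command_gripper(opening, newtons=None): finger opening in m; newtons is the grip in N (None keeps the last); returns when the fingers have stopped.
- ctrl.pause(seconds).
- planner.solve_ik(position, orientation): joint angles nearest the present ones, or None.
- vision.get_image(name): name is "scene" or "top" or "wrist"; returns a dict with "image" (384x512x3 uint8, red, green, blue), "range_z" (384x512 float32, m along the optical axis (not along the pixel's ray), 0 where there is no reading), "fov_y" (degrees; the focal length in pixels is half the picture's height over the tangent of half this angle, whatever the lens; pixels are square), "cx", "cy" (the principal point, pixels), "R" (3x3) and "t" (3): a world point X has camera coordinates R X + t; the wrist camera has in their place "tool_from_camera" (4x4, takes a point from camera to tool coordinates, whose origin is the TCP and whose axes are the flange's). Camera axes: x right, y down, z forward; pixel columns grow to the right and rows downward; lengths in m; the calibration is good to about 2 mm. The wrist camera is an equidistant fisheye: a pixel r from the principal point sees the ray r / f radians off the axis. A picture is of the moment at which its call begins: read the wrist's pose just before it.
A pose or a line that the arm cannot do raises ctrl.MotionError and nothing moves.
- workorder.sign_off(): hands the job in; it is judged then, once.
Trained networks look in the newest picture that a camera, given by its name, has taken for a name from the list of things; names that differ only in an ending like _2 or _b are one class to them, and where a whole thing is asked for, a point or a joint stands for the part that bears it (a point fixed in the world has none). Each returns a list of dicts, best first, with "score" (0 to 1); they miss things now and then, are a little off and sometimes report something else, mostly with a low value. They report only what shows in the picture. A call takes as long as a camera call. They do not tell look-alikes from the thing itself.
- vision.regions_of(camera, target): "mask" (384x512 bool, what is visible of it) and "box" ([left, top, right, bottom] in pixels, round what is visible of it).
Readings, each from a call of its own:
- current_time_s(): time.
- current_q(): joint angles.
- current_qd(): joint speeds.
- current_joint_torque(): joint torques, N m.
- current_ee_pos(): TCP position.
- current_ee_rot(): TCP orientation.
- current_contact_force(): force on the tool from outside, world axes, zero at the start.
- current_torque(): the same for the moment, N m.
- current_grip_width(): finger opening in m.
- current_finger_force(): force on a finger pad.
Only numpy, scipy, OpenCV 4.12 (cv2) and the standard library are available. Lean on these libraries where they do the work, as an engineer would, in place of code of your own. Each camera call takes 0.05 s, during which the arm holds its last target. There are 200 camera calls.

## Working session

There is one attempt and no reset: what is moved stays moved. The work goes in short steps, each a Python script; the robot and the scene stay as the last script left them, time stands still between calls to the robot, and variables do not carry over. Pictures are saved under pics/ and viewed, at most 10 in all, crops included, and the job is handed in when it is done.

```bash
ls; mkdir -p pics; cat > h.py <<'E'
import numpy as np, cv2
from station import *
def rays(d):
    f=192/np.tan(np.radians(d["fov_y"])/2); return f
def cloud(d):
    f=rays(d); z=d["range_z"]; v,u=np.mgrid[0:384,0:512]
    P=np.stack([(u-d["cx"])/f*z,(v-d["cy"])/f*z,z],-1)
    W=(P-np.array(d["t"]))@np.array(d["R"]); W[z==0]=np.nan
    return W
def save(n,im): cv2.imwrite("pics/"+n+".png",np.ascontiguousarray(im[...,::-1]))
E
python3 - <<'E'
from h import *
ims=[]
for c in("scene","top"):
    d=vision.get_image(c); W=cloud(d); np.savez(c+".npz",W=W,im=d["image"]); save(c,d["image"])
    for n in["display","leaf","candle_cup","ring_box","cream_jar","counter_bell","gift_box","trinket_bowl","scent_bottle"]:
        for r in vision.regions_of(c,n)[:4]:
            m=r["mask"]; p=W[m]; p=p[~np.isnan(p[:,0])]
            print(c,n,round(r["score"],2),np.int32(r["box"]),np.round(np.median(p,0),3) if len(p) else None, np.round(np.percentile(p,[3,97],axis=0),3).tolist() if len(p) else None)
print(current_ee_pos(),current_ee_rot(),current_time_s())
E
```

```text
pics
scene display 0.98 [128 116 196 162] [ 0.47  -0.447  0.022] [[0.377, -0.531, 0.003], [0.552, -0.388, 0.027]]
scene display 0.82 [336 161 404 219] [0.322 0.253 0.022] [[0.229, 0.176, 0.006], [0.409, 0.316, 0.027]]
scene display 0.74 [217 154 280 237] [ 0.586 -0.009  0.068] [[0.496, -0.06, 0.011], [0.662, 0.045, 0.124]]
scene display 0.74 [229 121 296 170] [ 0.317 -0.134  0.022] [[0.222, -0.217, -0.001], [0.404, -0.072, 0.027]]
scene leaf 0.95 [127 112 186 149] [ 0.471 -0.467  0.023] [[0.386, -0.532, 0.018], [0.548, -0.403, 0.027]]
scene leaf 0.92 [336 158 399 210] [0.32  0.239 0.022] [[0.235, 0.176, 0.018], [0.396, 0.3, 0.026]]
scene leaf 0.57 [231 119 288 161] [ 0.319 -0.153  0.023] [[0.234, -0.216, 0.018], [0.396, -0.089, 0.027]]
scene candle_cup 0.85 [287 200 309 228] [0.545 0.122 0.03 ] [[0.502, 0.09, 0.004], [0.57, 0.153, 0.054]]
scene cream_jar 0.89 [354 266 378 296] [0.645 0.372 0.041] [[0.616, 0.349, 0.005], [0.659, 0.393, 0.046]]
scene counter_bell 0.71 [261 250 291 276] [0.716 0.159 0.024] [[0.682, 0.125, -0.0], [0.735, 0.183, 0.04]]
scene gift_box 0.8 [177 158 205 183]
[... 1786 characters left out ...]
575 -0.013  0.074] [[0.491, -0.062, 0.011], [0.658, 0.043, 0.125]]
top gift_box 0.73 [352 177 378 209] [ 0.543 -0.262  0.028] [[0.507, -0.29, -0.0], [0.58, -0.237, 0.033]]
top gift_box 0.72 [243  78 262 108] [ 0.778 -0.003  0.072] [[0.767, -0.023, 0.007], [0.797, 0.015, 0.111]]
top trinket_bowl 0.72 [332 119 363 152] [ 0.686 -0.228  0.015] [[0.649, -0.259, 0.003], [0.717, -0.192, 0.031]]
top scent_bottle 0.82 [242  76 266 108] [ 0.779 -0.004  0.073] [[0.767, -0.021, 0.018], [0.797, 0.015, 0.111]]
top scent_bottle 0.58 [216 244 237 268] [0.397 0.066 0.038] [[0.371, 0.042, 0.003], [0.421, 0.089, 0.041]]
[ 0.20985353 -0.61518399  0.21458529] [-3.09925133e+00 -5.14047218e-01  3.77808295e-05] 1.0
```

View pics/scene.png

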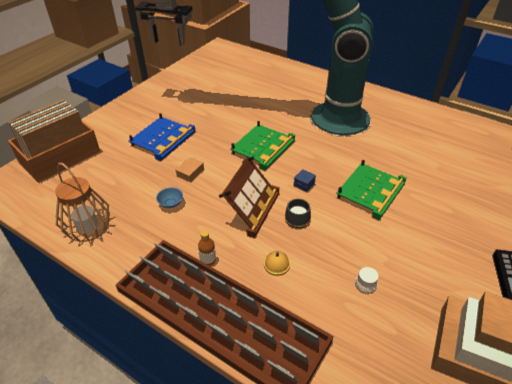

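View pics/top.png

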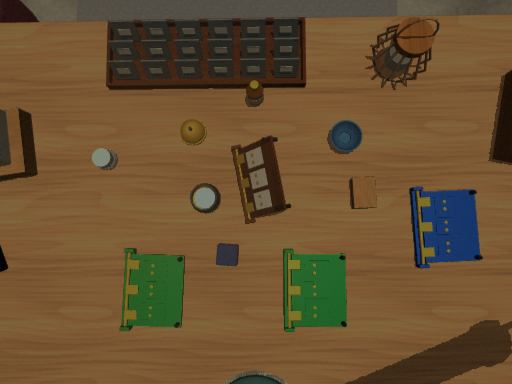

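Candidates in the top picture are brown (260,178), green (155,290) and (316,290), and blue (445,228). The brown one matches: dark wood, paper cards, brass rod. I'll confirm it in a crop and fit the pose.

```bash
python3 - <<'E'
from h import *
a=np.load("top.npz");b=np.load("scene.npz")
save("crop",np.hstack([cv2.resize(a["im"][125:235,175:305],None,fx=3,fy=3,interpolation=cv2.INTER_CUBIC),cv2.resize(b["im"][145:255,205:320],None,fx=3,fy=3,interpolation=cv2.INTER_CUBIC)]))
from scipy.optimize import least_squares
for n,D in(("top",a),("scene",b)):
    W=D["W"].reshape(-1,3); W=W[~np.isnan(W[:,0])]
    P=W[(abs(W[:,0]-.575)<.13)&(W[:,1]>-.09)&(W[:,1]<.085)&(W[:,2]>.008)]
    # exclude cup
    P=P[np.hypot(P[:,0]-.533,P[:,1]-.119)>.05]
    L=P[P[:,2]>.045]
    # leaf plane by RANSAC-ish SVD
    for _ in range(6):
        c=L.mean(0); nrm=np.linalg.svd(L-c,full_matrices=False)[2][2]; r=(L-c)@nrm
        L=L[abs(r)<max(.004,2*r.std()*.8)]
    nrm*=np.sign(nrm[2]); 
    yaw=np.arctan2(nrm[1],nrm[0])-np.pi/2; ang=np.arctan2(np.hypot(*nrm[:2]),nrm[2])
    print(n,len(L),"c",c.round(4),"n",nrm.round(3),"yaw",yaw,"angle",ang)
    S=P[P[:,2]<.036]; ex=np.array([np.cos(yaw),np.sin(yaw)]);ey=np.array([-ex[1],ex[0]])
    print(" leaf along x",np.percentile(L[:,:2]@ex,[1,99]).round(4),"z",np.percentile(L[:,2],[1,99]))
    Q=S[:,:2]
    print(" spine x",np.percentile(Q@ex,[1,99]).round(4),"y",np.percentile(Q@ey,[1,50,99]).round(4))
    # hinge line from plane: z=0.02 (top surface offset 3mm)
    # plane: nrm.(p-c)=0 ; mid-plane shift -3mm
    c2=c-nrm*.003; cy=c2[:2]@ey; h=np.hypot(*nrm[:2]); print(" hinge y from plane",cy-(c2[2]-.02)*nrm[2]/h*-1 if 0 else cy+(c2[2]-.02)*nrm[2]/h)
    C=W[(np.hypot(W[:,0]-.535,W[:,1]-.121)<.05)&(W[:,2]>.049)&(W[:,2]<.06)]
    print(" cup rim", cv2.minEnclosingCircle(C[:,:2].astype(np.float32)), len(C))
E
```

```text
top 2178 c [ 0.576  -0.024   0.0886] n [-0.142  0.751  0.645] yaw 0.18760916677753725 angle 0.8693550308018693
 leaf along x [0.4791 0.6448] z [0.04619502 0.12580904]
 spine x [0.4672 0.6573] y [-0.0886 -0.077  -0.0663]
 hinge y from plane -0.07699156078248683
 cup rim ((0.5333763957023621, 0.12074271589517593), 0.03279208764433861) 150
scene 1515 c [ 0.5824 -0.0236  0.0861] n [-0.144  0.754  0.641] yaw 0.18868602471036877 angle 0.874452531387585
 leaf along x [0.4804 0.6477] z [0.04566611 0.12528961]
 spine x [0.4714 0.6602] y [-0.0934 -0.0804 -0.0692]
 hinge y from plane -0.08111376475156021
 cup rim ((0.5357590913772583, 0.11772516369819641), 0.03366117551922798) 111
```

View pics/crop.png

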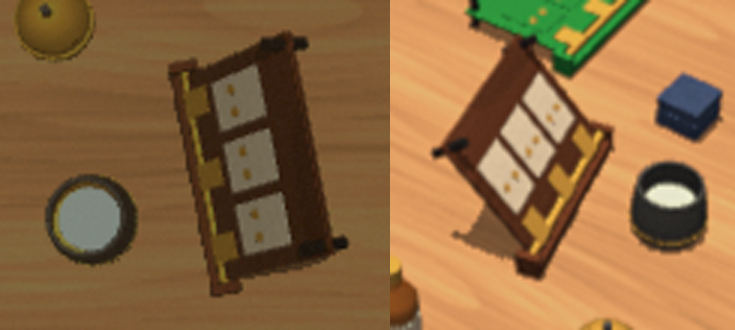

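The wooden display is confirmed: the crop shows brown wood, cards and a brass rod, with the cup on its +y side. Next I'll push the cup along +y with the fingers half open, so it sits between the two tips.

```bash
cat >> h.py <<'E'
from scipy.spatial.transform import Rotation as Rn
YAW=.188; O=np.array([.568,.028,0]); ex=np.array([np.cos(YAW),np.sin(YAW),0]); ey=np.array([-ex[1],ex[0],0]); ez=np.array([0,0,1.])
def Wd(x,y,z): return O+x*ex+y*ey+z*ez
def toD(p): r=np.asarray(p)-O; return np.array([r@ex,r@ey,r[2]])
def rot(s): return Rn.from_matrix(np.c_[s*ey,s*ex,-ez]).as_rotvec()
def best(p):
    c=[(abs(q[6]),s) for s in(1,-1) if (q:=planner.solve_ik(p,rot(s))) is not None]
    print(c); return rot(min(c)[1])
E
python3 - <<'E'
from h import *
c=toD([.5345,.119,0]); print("cup",c)
command_gripper(.040)
p=Wd(c[0],.036,.25); r=best(p)
np.save("r.npy",r)
ctrl.goto(p,r)
print(ctrl.move_linear(Wd(c[0],.036,.007),speed=.15,f_stop=8), current_ee_pos())
ctrl.move_linear(Wd(c[0],.172,.007),speed=.05); print(toD(current_ee_pos()),current_contact_force())
ctrl.move_linear(Wd(c[0],.14,.007),speed=.08)
ctrl.move_linear(Wd(c[0],.12,.25),speed=.2)
ctrl.goto(Wd(0,-.14,.28),r)
d=vision.get_image("top"); save("after",d["image"]); W=cloud(d)
for g in vision.regions_of("top","candle_cup")[:2]:
    P=W[g["mask"]]; P=P[P[:,2]>.049]; print(g["score"],g["box"],toD([*cv2.minEnclosingCircle(P[:,:2].astype(np.float32))[0],0]))
print(current_time_s())
E
```

```text
cup [-0.01590233  0.09565755  0.        ]
[(np.float64(0.228175101722521), 1), (np.float64(2.5356659069849785), -1)]
False [0.54626024 0.06045271 0.00774654]
[-0.01588086  0.17187784  0.00701653] [ 1.08603509 -1.91875586 -1.15695827]
0.74 [240.0, 135.9, 291.3, 217.7] [-0.00079267 -0.05460183  0.        ]
0.56 [140.1, 190.9, 175.7, 222.7] [-0.01419272  0.21114855  0.        ]
12.225
```

View pics/after.png

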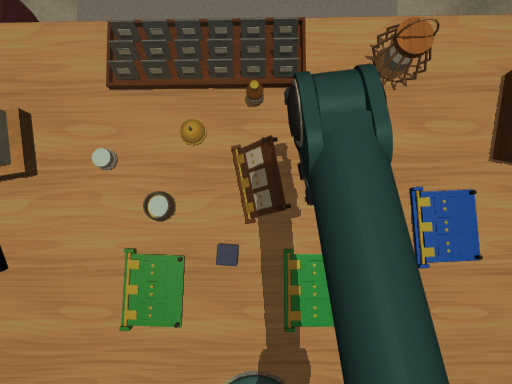

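The cup is upright at (158,206), y_d = 0.211, so it is clear, and the other things haven't moved. Next I'll swing the leaf over.

```bash
python3 - <<'E'
from h import *
command_gripper(0.0)
ctrl.move_linear(Wd(0,-.135,.10),speed=.15)
ctrl.move_linear(Wd(0,-.016,.105),speed=.06); print(current_contact_force())
for t in np.radians([97,105,115,125,135,145,155,165,173]):
    r=.09+.012*(t-np.pi/2)
    y=-r*np.cos(t)-.003*np.sin(t)-.010; z=.02+r*np.sin(t)-.003*np.cos(t)
    ctrl.move_linear(Wd(0,y,z),speed=.06)
    print(round(np.degrees(t)),current_contact_force().round(1),toD(current_ee_pos()).round(3))
p=toD(current_ee_pos())
print(ctrl.move_linear(Wd(0,p[1],.016),speed=.03,f_stop=12),toD(current_ee_pos()),current_contact_force(),current_time_s())
ctrl.pause(.4)
ctrl.move_linear(Wd(0,p[1],.2),speed=.15)
ctrl.goto(Wd(0,-.16,.3),np.load("r.npy"))
d=vision.get_image("top"); save("end",d["image"]); W=cloud(d)
D=(W-O)@np.c_[ex,ey,ez]
m=(abs(D[...,0])<.07)&(D[...,1]>.02)&(D[...,1]<.13)
print(m.sum(),np.polyfit(D[m][:,1],D[m][:,2],1),np.percentile(D[m][:,2],[5,50,95]))
m=(np.hypot(D[...,0]+.015,D[...,1]-.211)<.06)&(D[...,2]>.049); print(cv2.minEnclosingCircle(D[m][:,:2].astype(np.float32)),current_time_s())
E
```

```text
[-0.20566446  0.60782658 -0.02832902]
97 [-0.3 -0.4  0.2] [ 0.    -0.001  0.112]
105 [-0.4 -0.5 -0.1] [-0.     0.012  0.111]
115 [0.9 0.8 0.1] [-0.     0.028  0.108]
125 [0.6 0.6 0.6] [-0.     0.044  0.101]
135 [ 0.9 -0.1 -1.2] [-0.     0.059  0.092]
145 [1.  0.3 0.8] [-0.     0.072  0.08 ]
155 [-0.   0.1 -0.1] [-0.     0.083  0.066]
165 [0.4 0.1 0.6] [-0.     0.092  0.05 ]
173 [-0.1 -0.4  0.3] [-0.     0.096  0.036]
True [0.00033836 0.0963978  0.02333074] [-2.47974901 -0.21797286  8.83339969] 20.725
2538 [-0.00473856  0.02303167] [0.0194165  0.02267891 0.02587223]
((-0.013950551860034466, 0.21099337935447693), 0.032938674092292786) 23.575
```

View pics/end.png

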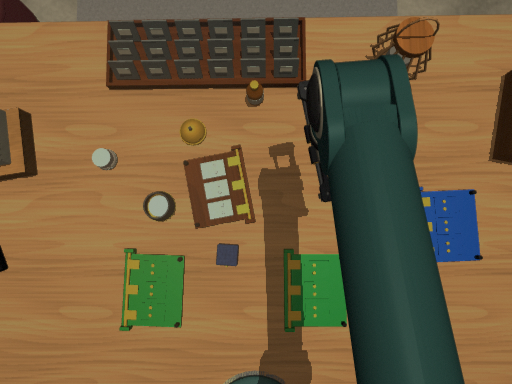

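The leaf lies flat on the +y side at (220,190), with a slope of about −0.005. The cup stands clear at (158,206), and the arm is touching nothing.

```bash
python3 -c "
from station import workorder
print(workorder.sign_off())"
```

```text
the job is handed in; nothing more can be done
None
```

I pushed the candle cup clear (about 211 mm from the spine's middle line) and it is still standing; I then swung the leaf over and pressed it flat on the +y side, nothing else on the counter visibly moved, and I handed the job in at about 24 s; no verdict was returned.

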